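# Slide the painting board out to the gauge and hold it

## Task

The plywood board with the small grey figure fixed to its front end lies in the guide channel of a low stand. Slide it outward over the clear plastic tub until its front end is level with the tip of the gauge's pointer, always keeping it flat in its channel: so far out it is overbalanced and tips unless it is held. Finish while still holding the board there, level and still, do not let go, and leave the tub, the two paint pots and the cup where they stand.

Things in the scene. Friction and masses are not known exactly. Their poses are not given: they have to be found in the camera images.
- stand: Fixed bridge-shaped plywood stand, 160 (x) x 94 (y) mm, foot angles out to 140 mm across y, deck top 90 mm up. Origin on the work surface under its centre; x points outward, the way the board slides (roughly the robot's left), z up. Outward deck edge at x = +80 mm. Two guide strips along x, 6 mm high, 70 mm apart inside, stay below the board's top.
- board: Loose plywood board 300 (x) x 64 (y) x 10 mm, about 0.25 kg, on the deck between the guide strips (3 mm play each side). Origin: centre of its underside, close to its centre of mass; x points to its front end (outward), z up. At first it overhangs the deck by 20 to 65 mm and rests by itself; at the gauge it tips if not held. A grey figure 67 mm high is fixed at x = +112 mm.
- board_handle (a point): Centre of the wooden handle block fixed on the board's tail, 100 mm behind the board's origin, 34 mm above its underside. The block is 80 mm along the board's x, 22 mm wide along y, from 10 to 46 mm above the underside; it can be pinched from above across the 22 mm, with 21 mm of bare board on either side. Axes as the board's.
- board_front (a point): Middle of the upper edge of the board's front end: 150 mm ahead of the board's origin, 10 mm above its underside. Its axes are the board's.
- gauge: Fixed gauge on the far side of the board's path: dark steel foot 50 x 40 x 12 mm, post 10 mm thick and 104 mm high, and a flat dark steel pointer 6 mm wide reaching from the post toward the path, 95 to 100 mm above the work surface. Origin on the work surface; x parallel to the stand's x, y toward the board's path.
- gauge_tip (a point): Tip of the gauge's pointer, on its centre line and upper face, 63 mm along the gauge's y, about 10 mm clear of the board's side and 170 to 205 mm outward of the deck's edge. The board's front end must come level with it, measured along the board. Axes as the gauge's.
- tub: Loose open tub of clear, whitish plastic, 152 x 212 x 61 mm, origin under its centre, standing under the overhanging board. To be left alone.
- pot_a: Loose moss-green paint pot, 36 mm wide, 46 mm high, origin under its centre, beside the stand on the robot's side. To be left alone.
- pot_b: Loose cream paint pot, 36 mm wide, 46 mm high, origin under its centre, beside the stand on the robot's side. To be left alone.
- cup: Loose white cup, 73 mm wide, 96 mm high, origin under its centre, beyond the stand. To be left alone.
There are look-alikes about, which are no part of the job. What is meant by the stand is not yellow, and is the larger of those in its own colour.

How it is judged:
By the outcome, as a careful person would: the job done as asked, in the order asked, and still so for the second after the job is handed in, while the arm keeps its last pose, push and grip.
It also fails if it takes over 35 s, if anything falls off the work surface, if the arm or the gripper's body presses on something with over 40 N, if the wrist force passes 120 N, or if a joint passes its speed limit or range.

## Robot

A 6-joint arm with a two-finger parallel gripper is mounted at the origin on a cart in front of the work surface, level with it; the furniture and walls round the work are solid. World frame = base frame: x ahead of the robot, y to its left, z up, the work surface at z = 0. Lengths are in mm, angles in rad, forces in N, time in s.
With the tool pointing down it reaches from about 300 to 775 mm from the base axis. Payload 14.6 kg.
Tool frame: the origin (TCP) lies at the very end of the fingers, on their centre line; the grasp point (between the pads) lies 19 mm behind it; z points along the fingers, y is the line along which they close (so a half turn about z gives the same grasp; the last joint's range is limited). The gripper opens to 94 mm and grips with 3 to 60 N. Pads are 16 mm wide; open, the fingers measure 119 mm over their backs; the gripper's body (75 mm by 177 mm) begins 78 mm behind the grasp point.
Start: joints at [1.114, 0.3, 1.521, -0, 1.321, -0.067], TCP at [208.998, 508.733, 205.446] pointing down, gripper open.
Joint ranges: [-3.03, 3.03], [-0.79, 2.21], [0.23, 2.52], [-1.04, 4.18], [0, 3.07], [-2.55, 2.55]. Speed limits (rad/s): [2.22, 2.22, 2.57, 3.14, 3.14, 3.14].

## Interface

Orientations are given as [roll, pitch, yaw] about the fixed x, y, z axes, in that order (R = Rz(yaw) Ry(pitch) Rx(roll)).
In Python, from cell import read_state, viewer, manip, models gives the robot as it stands.
- The arm moves only by the tool carry_out, never from a script. Its argument "deltas" is a list of rows, each an object with "dp": the shift along the tool's x, y, z in mm, a list of three; "roll": the turn about the tool's z in degrees; "gripper": the opening, from -1 (shut) to 1 (fully open), so that 0 is half open. In form: [{"dp": [tx, ty, tz], "roll": roll, "gripper": gripper}, ...]. A call has 1 to 12 rows; each row is the pose to reach, as a shift and turn from the pose commanded when the call began, along the tool's axes at that moment; what a row does not reach only later rows make up. A row lasts 1/12 s, in which the tool goes at most 41.7 mm and 7.16 degrees, less where a joint would pass 70% of its speed; a pose out of reach is approached as far as the arm can. A call with a gripper value outside its range is refused whole. The fingers move at their own pace and stop on an object; "newtons" is the grip in N (left out, the last holds). Time passes only in rows, so rows that repeat a pose let the fingers close. It gives the time, the measured TCP pose, the force, the opening and the grip force at its end, in the units of the state.
- read_state(): the state, without advancing time (a new reading comes with each control period).
- viewer.camera(name): name is "scene" or "top" or "wrist"; returns the picture (384x512x3 uint8, red, green, blue); there is no depth.
- viewer.camera_params(name): a dict with "fovy" (degrees; the focal length in pixels is half the picture's height over the tangent of half this angle, whatever the lens; pixels are square), "cx", "cy" (the principal point, pixels), "k1" (the pictures are not rectified: a ray, as slopes to the right and down, at radius r is drawn at 1 + k1 r^2 times it, then the intrinsics apply), "eye" and "attitude" of the camera in the world; the wrist camera has in their place "T_tool_cam" (4x4, takes a point from camera to tool coordinates, whose origin is the TCP and whose axes are the flange's). Camera axes: x right, y up, looking along -z (the intrinsics and any distortion apply to the point x, -y, -z); pixel columns grow to the right and rows downward; lengths in mm; the calibration is good to about 2 mm. A picture is of the moment at which its call begins: read the wrist's pose just before it. camera_params takes no time and is no camera call.
- manip.sign_off(): hands the job in; it is judged then, once.
Trained networks look in the newest picture that a camera, given by its name, has taken for a name from the list of things; names that differ only in an ending like _2 or _b are one class to them, and where a whole thing is asked for, a point or a joint stands for the part that bears it (a point fixed in the world has none). Each returns a list of dicts, best first, with "p" (0 to 1); they miss things now and then, are a little off and sometimes report something else, mostly with a low value. They report only what shows in the picture. A call takes as long as a camera call. They do not tell look-alikes from the thing itself.
- models.cut_out(camera, label): "region" (384x512 bool, what is visible of it) and "box" ([left, top, right, bottom] in pixels, round what is visible of it).
The state is a dict: "clock": time; "joints": joint angles; "qd": joint speeds; "effort": joint torques, N m; "eef_pos": TCP position; "eef_rot": TCP orientation; "wrist_force": force on the tool from outside, world axes, zero at the start; "moment": the same for the moment, N m; "finger_gap": finger opening in mm; "finger_force": force on a finger pad.
Only numpy, scipy, OpenCV 4.12 (cv2) and the standard library are available. Lean on these libraries where they do the work, as an engineer would, in place of code of your own. Each camera call takes 0.05 s, during which the arm holds its last target. There are 200 camera calls.

## Working session

There is one attempt and no reset: what is moved stays moved. The work goes in short steps, Python scripts to look and compute and a tool call to move; the robot and the scene stay as the last step left them, time stands still between calls to the robot, and variables do not carry over. Pictures are saved under pics/ and viewed, at most 10 in all, crops included, and the job is handed in when it is done.

Besides the shell and the picture viewer there is one more tool, called after "Call:" as name([rows], argument=value, ...), one row to a line, values as JSON. carry_out: Moves the arm, as the interface text tells. Its arguments: {"type":"object","properties":{"deltas":{"type":"array"},"newtons":{"type":"number"}},"required":["deltas"]}

```bash
ls; mkdir -p pics; cat > h.py <<'E'
import numpy as np,cv2
from scipy.spatial.transform import Rotation as R
from cell import read_state, viewer, manip, models
def cam(n):
    p=viewer.camera_params(n); f=192/np.tan(np.radians(p['fovy'])/2)
    if 'T_tool_cam' in p:
        s=read_state(); T=np.eye(4); T[:3,:3]=R.from_euler('xyz',s['eef_rot']).as_matrix(); T[:3,3]=s['eef_pos']
        T=T@np.array(p['T_tool_cam'])
    else:
        T=np.eye(4); a=np.array(p['attitude']); T[:3,:3]=a if a.shape==(3,3) else R.from_euler('xyz',a).as_matrix(); T[:3,3]=p['eye']
    return p,f,T
def proj(c,P):
    p,f,T=c; q=(np.atleast_2d(P)-T[:3,3])@T[:3,:3]; s=np.c_[q[:,0],-q[:,1]]/-q[:,2:]
    s=s*(1+p['k1']*(s**2).sum(1,keepdims=True)); return s*f+[p['cx'],p['cy']]
def back(c,uv,z):
    p,f,T=c; d=(np.atleast_2d(uv)-[p['cx'],p['cy']])/f; s=d.copy()
    for _ in range(30): s=d/(1+p['k1']*(s**2).sum(1,keepdims=True))
    r=np.c_[s[:,0],-s[:,1],-np.ones(len(s))]@T[:3,:3].T
    return T[:3,3]+r*((z-T[2,3])/r[:,2])[:,None]
E
python3 - <<'E'
from h import *
print(read_state())
for n in ['scene','top','wrist']:
    c=cam(n); im=viewer.camera(n); cv2.imwrite(f'pics/{n}0.png',im[:,:,::-1]); print(n,viewer.camera_params(n))
    for l in ['stand','board','gauge','board_handle']:
        for d in models.cut_out(n,l): print(l,round(d['p'],2),d['box'])
E
```

```text
pics
{'clock': 0.0, 'joints': array([ 1.11439830e+00,  3.00453954e-01,  1.52159168e+00, -2.08605782e-05,
        1.32070112e+00, -6.65980912e-02]), 'qd': array([-0.00074492,  0.00122344,  0.00149798, -0.00065048, -0.00139399,
       -0.00020978]), 'effort': array([ 7.18386782e-04, -5.31809235e+01, -3.52739024e+01,  7.09018763e-02,
        2.43633776e-02, -1.20955106e-04]), 'eef_pos': array([208.89028228, 508.49788804, 204.89125209]), 'eef_rot': array([-3.14043977e+00, -5.66432076e-05,  2.75179786e+00]), 'wrist_force': array([-0.46543255, -0.1089771 ,  0.02259115]), 'moment': array([ 0.02001422, -0.01626647, -0.03008396]), 'finger_force': 0.0, 'finger_gap': 93.39035027889497}
scene {'fovy': 45.97601561873361, 'cx': 254.44683017998156, 'cy': 190.9566378628507, 'k1': -0.16022111502844943, 'eye': array([-152.34836872, -538.3866995 ,  751.73926285]), 'attitude': array([ 0.90799906, -0.01230784, -0.99222332])}
stand 0.92 [297.3, 187.6, 349.1, 235.9]
stand 0.7 [299.8, 240.7, 400.9, 339.4]
stand 0.56 [197.8, 177.2, 273.6, 260.9]
board 0.7 [180.7, 167.7, 308.1, 238.4]
gauge 0.47 [177.6, 147.2
[... 348 characters left out ...]
3, 199.4, 403.4, 252.3]
stand 0.57 [283.2, 135.6, 327.8, 167.9]
board 0.73 [196.0, 192.5, 318.6, 223.2]
board 0.38 [141.7, 160.6, 167.1, 180.4]
gauge 0.89 [141.7, 161.2, 167.9, 196.8]
board_handle 0.82 [193.3, 188.9, 316.2, 223.2]
wrist {'fovy': 60.135282988801976, 'cx': 260.46125521481486, 'cy': 187.17916696376034, 'k1': 0.03302011446915337, 'T_tool_cam': array([[ 8.70551073e-04,  9.73961036e-01,  2.26713791e-01,
         6.40682295e+01],
       [ 9.99999090e-01, -6.14290787e-04, -1.20087529e-03,
         2.20866377e-01],
       [-1.03033755e-03,  2.26714630e-01, -9.73960685e-01,
        -1.78857983e+02],
       [ 0.00000000e+00,  0.00000000e+00,  0.00000000e+00,
         1.00000000e+00]])}
```

```bash
python3 - <<'E'
import cv2
im=cv2.imread('pics/top0.png')[110:290,120:420]; cv2.imwrite('pics/top0c.png',cv2.resize(im,(800,480),interpolation=cv2.INTER_CUBIC))
E
```

```text
(no output)
```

View pics/top0c.png

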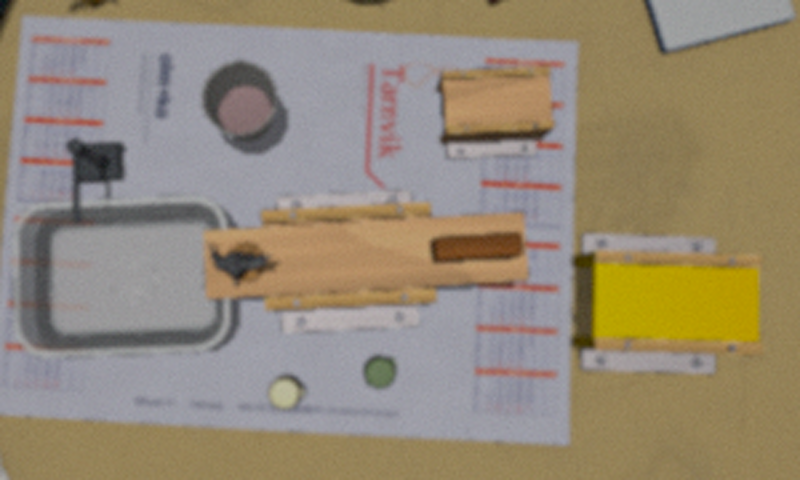

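View pics/scene0.png

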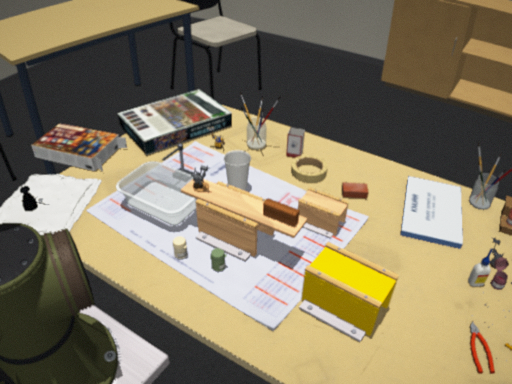

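The top view shows the board on the larger plain stand: front edge at x≈206 in the crop, handle at 432–522 and y≈247, gauge pointer tip near (77,218). The scene view confirms this, with the yellow stand and a smaller plain stand as decoys.

```bash
python3 - <<'E'
from h import *
c=cam('top'); k=800/300; o=np.array([120,110])
def b(n,uv,z): print(n,back(c,(np.array(uv)+.5)/k-.5+o,z).round(1).tolist())
b('handle corners',[(432,237),(520,233),(523,259),(434,262)],136)
b('board',[(205,230),(207,299),(526,213),(529,280)],100)
b('strips/deck',[(262,212),(430,206),(266,306),(436,298)],96)
b('tip',[(77,219)],100)
b('gauge post',[(75,147)],104)
b('tub',[(20,205),(232,205),(20,350),(228,348)],61)
# orange-brown handle segmentation
im=cv2.imread('pics/top0.png'); 
m=cv2.inRange(cv2.cvtColor(im,cv2.COLOR_BGR2HSV),(3,130,40),(15,255,160)); 
n,l,s,ce=cv2.connectedComponentsWithStats(m)
for i in range(1,n):
    if s[i,4]>80: 
        r=cv2.minAreaRect(np.argwhere(l==i)[:,::-1].astype(np.float32)); print(s[i],r, back(c,cv2.boxPoints(r),136).round(1).tolist())
E
```

```text
handle corners [[509.8, -146.5, 136.0], [512.1, -225.4, 136.0], [488.8, -227.3, 136.0], [487.5, -147.7, 136.0]]
board [[522.4, 60.7, 100.0], [458.4, 58.9, 100.0], [533.6, -238.9, 100.0], [471.1, -239.4, 100.0]]
strips/deck [[538.8, 7.9, 96.0], [542.0, -149.5, 96.0], [451.2, 4.8, 96.0], [456.1, -152.9, 96.0]]
tip [[534.4, 180.8, 100.0]]
gauge post [[602.0, 182.8, 104.0]]
tub [[553.1, 248.5, 61.0], [549.9, 39.8, 61.0], [412.1, 245.8, 61.0], [411.8, 44.2, 61.0]]
[438  54  24  19 196] ((450.25, 64.75000762939453), (17.66435432434082, 21.951818466186523), 59.03623962402344) [[853.1, -557.4, 136.0], [885.9, -613.0, 136.0], [844.2, -633.1, 136.0], [812.1, -577.5, 136.0]]
[ 92  77  31  24 317] ((106.84481811523438, 87.137939453125), (25.44025993347168, 18.9409236907959), 21.801410675048828) [[786.3, 321.4, 136.0], [832.5, 305.8, 136.0], [805.2, 243.8, 136.0], [759.6, 259.8, 136.0]]
[299  89  25  22 223] ((311.2313537597656, 99.39332580566406), (13.081119537353516, 24.032752990722656), 59.534454345703125) [[753.2, -192.7, 136.0], [784.5, -245.7, 136.0], [755.1, -260.9, 136.0], [724.1, -208.0,
[... 398 characters left out ...]
], [531.8, 386.0, 136.0], [527.6, 417.5, 136.0]]
[  0 173  41  59 607] ((27.33490562438965, 208.2971649169922), (34.48064422607422, 65.2704086303711), 29.054607391357422) [[446.1, 549.8, 136.0], [585.7, 474.1, 136.0], [543.0, 394.1, 136.0], [405.7, 469.1, 136.0]]
[282 197  34  11 283] ((298.556640625, 202.07595825195312), (9.040119171142578, 33.16462326049805), 86.98721313476562) [[510.1, -146.7, 136.0], [513.0, -225.9, 136.0], [491.4, -226.3, 136.0], [488.6, -147.2, 136.0]]
[450 197  24  31 252] ((460.7022705078125, 211.62359619140625), (31.693939208984375, 13.885972023010254), 57.9946174621582) [[494.7, -550.2, 136.0], [512.1, -582.2, 136.0], [445.4, -620.9, 136.0], [428.4, -588.7, 136.0]]
```

Call:
carry_out([
  {"dp": [-384, -328, -20], "roll": 65.5, "gripper": 0.2},
  {"dp": [-384, -328, -20], "roll": 65.5, "gripper": 0.2},
  {"dp": [-384, -328, -20], "roll": 65.5, "gripper": 0.2},
  {"dp": [-384, -328, -20], "roll": 65.5, "gripper": 0.2},
  {"dp": [-384, -328, -20], "roll": 65.5, "gripper": 0.2},
  {"dp": [-384, -328, -20], "roll": 65.5, "gripper": 0.2},
  {"dp": [-384, -328, -20], "roll": 65.5, "gripper": 0.2},
  {"dp": [-384, -328, -20], "roll": 65.5, "gripper": 0.2},
  {"dp": [-384, -328, -20], "roll": 65.5, "gripper": 0.2},
  {"dp": [-384, -328, -20], "roll": 65.5, "gripper": 0.2},
  {"dp": [-384, -328, -20], "roll": 65.5, "gripper": 0.2},
  {"dp": [-384, -328, -20], "roll": 65.5, "gripper": 0.2},
])

```text
clock: 1.75
eef_pos: [437.6, 62.1, 225.6]
eef_rot: [3.141, -0.0, 1.608]
wrist_force: [0.2, 1.3, 0.4]
finger_gap: 56.6
finger_force: 0.0
```

Call:
carry_out([
  {"dp": [0, 0, 0], "roll": 0, "gripper": 0.2},
  {"dp": [0, 0, 0], "roll": 0, "gripper": 0.2},
  {"dp": [0, 0, 0], "roll": 0, "gripper": 0.2},
])

```text
clock: 2.0
eef_pos: [436.8, 64.5, 225.1]
eef_rot: [-3.141, -0.0, 1.608]
wrist_force: [0.5, -0.2, -0.0]
finger_gap: 56.4
finger_force: 0.0
```

```bash
python3 - <<'E'
from h import *
s=read_state(); print(s['eef_pos'],s['eef_rot'],s['finger_gap'],s['wrist_force'],s['clock'])
c=cam('wrist'); im=viewer.camera('wrist'); cv2.imwrite('pics/w1.png',im[:,:,::-1])
np.save('w1T.npy',c[2])
print(proj(c,[[534.4,180.8,100],[522.4,60.7,100],[458.4,58.9,100],[500.5,-146.5,136]]))
for l in ['gauge','board']:
    for d in models.cut_out('wrist',l): print(l,d['p'],d['box'])
E
```

```text
[436.84550343  64.50484337 225.13706628] [-3.14129474e+00 -1.79494130e-04  1.60812438e+00] 56.41405022571946 [ 0.51357218 -0.18302147 -0.00055938] 2.0
[[378.38314562  52.43511772]
 [349.83431197 188.8399605 ]
 [281.68190708 188.18135807]
 [316.83465234 406.08806783]]
gauge 0.94 [374.7, 39.9, 476.4, 91.3]
board 0.77 [282.9, 187.8, 351.6, 353.6]
board 0.25 [374.6, 39.2, 473.3, 88.3]
```

View pics/w1.png

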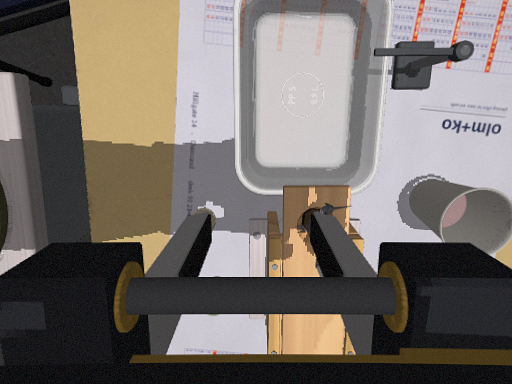

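The wrist view shows the pointer tip at about (375,51) and the board's front edge from (283,187) to (350,186), close to the top-view predictions. I'll refine these numbers, then move over the handle.

```bash
python3 - <<'E'
from h import *
c=cam('wrist')
P=back(c,[(375,51.5),(283,186.5),(351,186),(288,330),(343,330)],100);print(P.round(1))
u=np.array([-.036,.9993]); print('dist', (P[0,:2]-P[1:3,:2].mean(0))@u)
im=cv2.imread('pics/w1.png'); g=cv2.cvtColor(im,6)
print(g[46:58,366:386]); print(g[180:194,300], g[180:194,292])
# scene view
s=cv2.imread('pics/scene0.png')[130:270,100:330]; cv2.imwrite('pics/s0c.png',cv2.resize(s,(800,487),interpolation=2))
cs=cam('scene'); print(proj(cs,P[:3]))
E
```

```text
[[531.1 182.6 100. ]
 [459.5  61.4 100. ]
 [523.2  64.5 100. ]
 [473.1 -91.  100. ]
 [530.  -88.4 100. ]]
dist 118.08068105002779
[[110 109 114 116 140 150 147 147 146 133 141 142 146 141 145 146 153 156
  188 184]
 [110 109 115 117 125 152 151 149 146 134 134 133 133 138 131 142 144 148
  176 178]
 [112 110 115 115 120 150 147 152 131  97  98  95  98  95  96  97  96  99
  106 107]
 [111 109 115 115 115 150 147 152  84  52  77  77  81  82  78  78  76  79
   77  73]
 [109 112 115 120 123 149 148 156  24  49  80  81  82  85  81  86  85  83
   83  81]
 [110 112 114 120 116 149 147 146  13  53  82  82  80  81  80  79  82  82
   81  81]
 [110 112 115 119 120 148 150 134  17  57  81  85  84  86  87  80  84  79
   77  83]
 [112 112 111 117 121 147 147 119  15  59  86  86  85  82  85  83  83  87
   86  89]
 [111 111 115 118 123 149 146 117  21  54  77  76  74  74  73  77  72  74
   72  73]
 [113 109 116 122 131 148 146 127  44  51  55  58  56  54  53  56  52  56
   53  63]
 [112 112 114 122 147 147 150 143 107 113 112 109 110 114 117 119 122 149
  139 190]
 [108 113 116 125 149 146 148 137 140 149 149 147 147 149 149 152 159 190
  178 230]]
[136 134 132 134 128  97  74  93 106 110 108 105 105 107] [132 134 130 133 126 101  76  93 104 110 106 110 110 107]
[[162.42107045 158.77059678]
 [179.92522245 188.8622353 ]
 [195.92746993 175.25668019]]
```

Call:
carry_out([
  {"dp": [-252, 54, 0], "roll": 0, "gripper": 0.2},
  {"dp": [-252, 54, 0], "roll": 0, "gripper": 0.2},
  {"dp": [-252, 54, 0], "roll": 0, "gripper": 0.2},
  {"dp": [-252, 54, 0], "roll": 0, "gripper": 0.2},
  {"dp": [-252, 54, 0], "roll": 0, "gripper": 0.2},
  {"dp": [-252, 54, 0], "roll": 0, "gripper": 0.2},
  {"dp": [-252, 54, 0], "roll": 0, "gripper": 0.2},
  {"dp": [-252, 54, 0], "roll": 0, "gripper": 0.2},
  {"dp": [-252, 54, 0], "roll": 0, "gripper": 0.2},
  {"dp": [-252, 54, 0], "roll": 0, "gripper": 0.2},
  {"dp": [-252, 54, 0], "roll": 0, "gripper": 0.2},
])

```text
clock: 3.07
eef_pos: [500.6, -183.9, 225.6]
eef_rot: [3.141, 0.0, 1.611]
wrist_force: [-0.2, 0.7, 0.4]
finger_gap: 56.3
finger_force: 0.0
```

```bash
python3 - <<'E'
from h import *
s=read_state(); print(s['eef_pos'],s['eef_rot'],s['finger_gap'],s['wrist_force'],s['clock'])
c=cam('wrist'); im=viewer.camera('wrist'); cv2.imwrite('pics/w2.png',im[:,:,::-1])
print(proj(c,[[510,-146.6,136],[488,-147,136],[512.5,-225.6,136],[491,-226,136]]))
E
```

```text
[ 500.63966689 -183.8864508   225.56531197] [3.14116784e+00 5.91559528e-05 1.61066802e+00] 56.27145495759256 [-0.22126266  0.67305218  0.35504991] 3.0667
[[272.21556647 145.98051846]
 [244.95204216 145.36618673]
 [270.64887556 238.01391847]
 [245.66092786 237.5089968 ]]
```

View pics/w2.png

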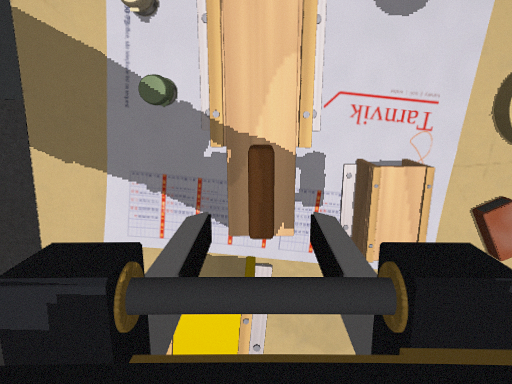

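The handle is centred between the fingers (u≈261) and aligned with them, so I'll descend.

Call:
carry_out([
  {"dp": [-2, 0, 40], "roll": 0, "gripper": 0.2},
  {"dp": [-2, 0, 75], "roll": 0, "gripper": 0.2},
  {"dp": [-2, 0, 100], "roll": 0, "gripper": 0.2},
  {"dp": [-2, 0, 112], "roll": 0, "gripper": 0.2},
  {"dp": [-2, 0, 118], "roll": 0, "gripper": 0.2},
  {"dp": [-2, 0, 118], "roll": 0, "gripper": 0.2},
  {"dp": [-2, 0, 118], "roll": 0, "gripper": 0.2},
])

```text
clock: 3.7
eef_pos: [501.1, -187.3, 108.2]
eef_rot: [3.141, 0.001, 1.609]
wrist_force: [-0.4, 0.6, 0.6]
finger_gap: 56.3
finger_force: 0.0
```

Call:
carry_out([
  {"dp": [0, 0, 0], "roll": 0, "gripper": -0.2},
  {"dp": [0, 0, 0], "roll": 0, "gripper": -0.4},
  {"dp": [0, 0, 0], "roll": 0, "gripper": -0.5},
  {"dp": [0, 0, 0], "roll": 0, "gripper": -0.7},
  {"dp": [0, 0, 0], "roll": 0, "gripper": -0.8},
  {"dp": [0, 0, 0], "roll": 0, "gripper": -0.8},
  {"dp": [0, 0, 0], "roll": 0, "gripper": -0.8},
], newtons=40)

```text
clock: 4.28
eef_pos: [500.7, -187.6, 107.4]
eef_rot: [3.141, 0.0, 1.609]
wrist_force: [-0.5, -0.6, 2.8]
finger_gap: 21.9
finger_force: 40.0
```

```bash
python3 - <<'E'
from h import *
s=read_state()
for k in ['clock','eef_pos','eef_rot','finger_gap','finger_force','wrist_force','moment']: print(k,s[k])
E
```

```text
clock 4.2833
eef_pos [ 500.71933204 -187.60229789  107.43577774]
eef_rot [3.14133232e+00 1.22971286e-04 1.60857099e+00]
finger_gap 21.894028312705757
finger_force 39.99867618083954
wrist_force [-0.54102943 -0.56964895  2.75372539]
moment [0.01250389 0.11969347 0.04376988]
```

Call:
carry_out([
  {"dp": [4, 0, 0], "roll": 0, "gripper": -0.8},
  {"dp": [10, 0, 0], "roll": 0, "gripper": -0.8},
  {"dp": [17, 0, 0], "roll": 0, "gripper": -0.8},
  {"dp": [24, 0, 0], "roll": 0, "gripper": -0.8},
  {"dp": [31, 0, 0], "roll": 0, "gripper": -0.8},
  {"dp": [36, 0, 0], "roll": 0, "gripper": -0.8},
  {"dp": [39, 0, 0], "roll": 0, "gripper": -0.8},
  {"dp": [40, 0, 0], "roll": 0, "gripper": -0.8},
  {"dp": [40, 0, 0], "roll": 0, "gripper": -0.8},
  {"dp": [40, 0, 0], "roll": 0, "gripper": -0.8},
])

```text
clock: 5.12
eef_pos: [499.2, -147.1, 107.4]
eef_rot: [3.141, -0.001, 1.609]
wrist_force: [-1.1, 1.7, 6.2]
finger_gap: 21.4
finger_force: 40.0
```

```bash
python3 - <<'E'
from h import *
s=read_state()
for k in ['clock','eef_pos','eef_rot','finger_gap','finger_force','wrist_force','moment']: print(k,s[k])
im=viewer.camera('top'); c=cam('top'); cv2.imwrite('pics/top1.png',im[:,:,::-1])
o=im[150:250,125:325]; cv2.imwrite('pics/top1c.png',cv2.resize(o[:,:,::-1],(800,400),interpolation=2))
E
```

```text
clock 5.1167
eef_pos [ 499.23680038 -147.10248246  107.40490722]
eef_rot [ 3.14138420e+00 -9.10517907e-04  1.60867463e+00]
finger_gap 21.400703248429785
finger_force 39.99979555606842
wrist_force [-1.11152234  1.67287676  6.22428133]
moment [0.22098444 0.06427371 0.01974932]
```

View pics/top1c.png

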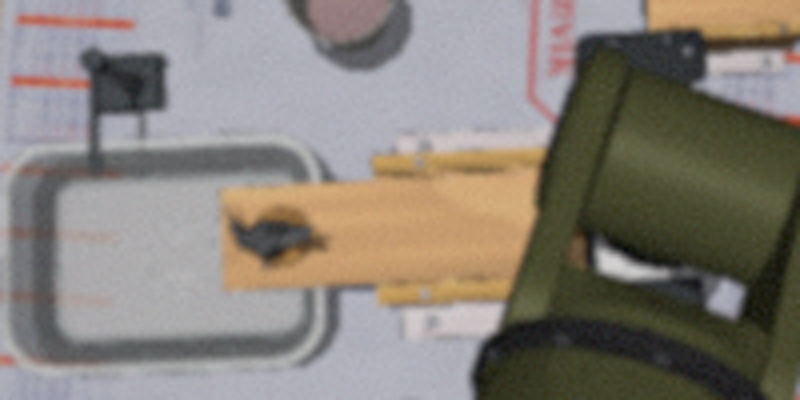

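The board has moved out cleanly between its strips: front edge at crop x≈223, pointer tip at about (95,165). Next I'll compute the remaining distance.

```bash
python3 - <<'E'
from h import *
c=cam('top'); f=lambda uv,z=100: back(c,(np.array(uv)+.5)/4-.5+[125,150],z)
P=f([(221,188),(223,290),(95,166)]); print(P.round(1))
S=f([(374,164),(545,160),(380,297),(500,292)],96); print(S.round(1))
u=np.array([-.037,.9993]); print((P[2,:2]-P[:2,:2].mean(0))@u, 118-40.5)
g=cv2.cvtColor(cv2.imread('pics/top1.png'),6)
print(g[183:193,144:154]); print(g[200:220:6,172:190])
E
```

```text
[[521.3 102.2 100. ]
 [458.2 100.8 100. ]
 [536.2 181.3 100. ]]
[[535.2   7.4  96. ]
 [536.1 -99.2  96. ]
 [452.6   4.3  96. ]
 [454.6 -69.8  96. ]]
78.0393512186929 77.5
[[161 166 144 112  87 109 143 168 173 175]
 [163 165 147 110  84 107 149 169 176 175]
 [168 167 152 114  90 109 152 176 182 182]
 [179 181 158 117  89 106 150 175 179 179]
 [170 166 147 111  80 103 130 148 153 146]
 [140 130 120  91  78  87  98 110 115 117]
 [108 106 101  77  71  76  84  99 106 100]
 [ 99 102  96  83  75  77  78  96 102 107]
 [ 93  95  91  81  77  73  79  89  95  95]
 [ 90  89  85  82  75  79  78  87  89  91]]
[[172 173 175 176 172 175 171 169 165 167 168 168 171 170 175 173 173 177]
 [174 177 176 175 174 173 170 173 168 151 115  88  73  87 103 110  91  75]
 [171 171 174 174 172 170 170 172 169 164 160 155 136 119 108  96  80  78]
 [180 178 173 174 173 173 174 168 168 163 163 166 161 165 162 165 165 161]]
```

Call:
carry_out([
  {"dp": [4, 0, 0], "roll": 0, "gripper": -0.8},
  {"dp": [10, 0, 0], "roll": 0, "gripper": -0.8},
  {"dp": [17, 0, 0], "roll": 0, "gripper": -0.8},
  {"dp": [24, 0, 0], "roll": 0, "gripper": -0.8},
  {"dp": [31, 0, 0], "roll": 0, "gripper": -0.8},
  {"dp": [38, 0, 0], "roll": 0, "gripper": -0.8},
  {"dp": [45, 0, 0], "roll": 0, "gripper": -0.8},
  {"dp": [51, 0, 0], "roll": 0, "gripper": -0.8},
  {"dp": [54, 0, 0], "roll": 0, "gripper": -0.8},
  {"dp": [55, 0, 0], "roll": 0, "gripper": -0.8},
  {"dp": [55, 0, 0], "roll": 0, "gripper": -0.8},
  {"dp": [55, 0, 0], "roll": 0, "gripper": -0.8},
])

```text
clock: 6.17
eef_pos: [497.2, -92.4, 107.4]
eef_rot: [3.141, -0.0, 1.609]
wrist_force: [0.5, -0.2, 6.0]
finger_gap: 21.7
finger_force: 40.0
```

```bash
python3 - <<'E'
from h import *
s=read_state()
for k in ['clock','eef_pos','eef_rot','finger_gap','finger_force','wrist_force','moment']: print(k,s[k])
im=viewer.camera('top'); cv2.imwrite('pics/top2.png',im[:,:,::-1])
im2=viewer.camera('scene'); cv2.imwrite('pics/scene2.png',im2[:,:,::-1])
a=cv2.resize(im[170:240,130:230,::-1],(800,560),interpolation=2); cv2.imwrite('pics/top2c.png',a)
E
```

```text
clock 6.1667
eef_pos [497.15678211 -92.37392731 107.40520054]
eef_rot [ 3.14134087e+00 -3.84834562e-04  1.60858811e+00]
finger_gap 21.72824314492229
finger_force 39.99964892864227
wrist_force [ 0.4977926  -0.16631384  5.99827469]
moment [-0.24563834  0.05875055  0.01254618]
```

View pics/top2c.png

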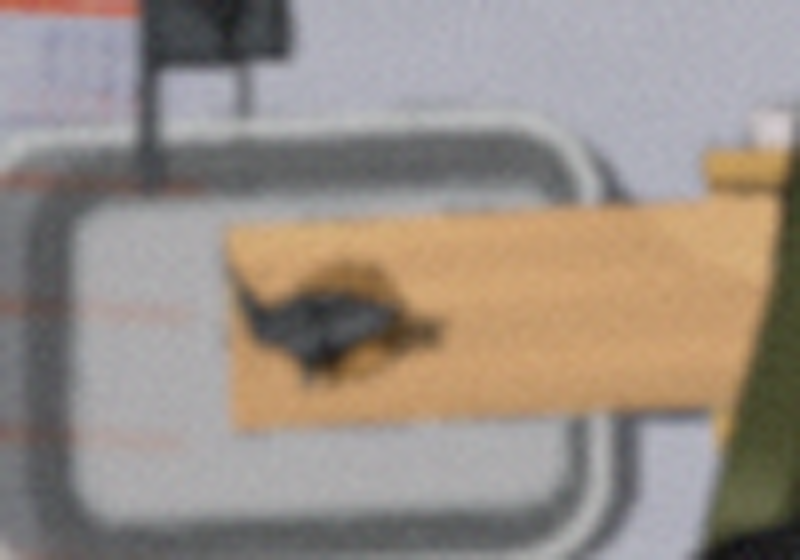

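The board is flat and straight; in this crop the front edge runs from (228,230) to (234,430) and the pointer is at x≈148.

```bash
cat > m.py <<'E'
from h import *
import sys
def meas(fn):
    im=cv2.imread(fn).astype(float); c=cam('top'); u=np.array([-.037,.9993])
    sat=im[:,:,2]-im[:,:,0]; e=[]
    for r in range(201,221):
        row=sat[r,140:175]; hi=np.median(row[-6:])if 0 else 75
        k=np.argmax(row>35)
        if k>0: e.append((139+k+(35-row[k-1])/(row[k]-row[k-1]),r))
    e=np.array(e); B=back(c,e,100)
    g=255-cv2.cvtColor(im.astype(np.uint8),6).astype(float)
    t=[]
    for r in range(181,187):
        w=g[r,143:155]; w=np.clip(w-np.median(w)-15,0,None); t.append(((w*np.arange(143,155)).sum()/w.sum(),r))
    T=back(c,t,100)
    b=np.median(B[:,:2]@u); tt=np.median(T[:,:2]@u+0)
    print('front',b,(B[:,:2]@u).round(1),'tip',tt,(T[:,:2]@u).round(1),'remaining',tt-b)
meas(sys.argv[1])
E
python3 m.py pics/top1.png; python3 m.py pics/top2.png
```

```text
front 138.42380167655602 [138.8 138.5 137.7 136.7 136.4 136.7 136.  137.4 138.4 138.2 138.2 138.4
 138.6 138.4 138.3 138.6 138.7 138.8 138.7 138.8] tip 161.84750957816408 [161.9 162.  161.8 161.8 161.9 161.7] remaining 23.423707901608054Traceback (most recent call last):
  File "m.py", line 18, in <module>
    meas(sys.argv[1])
    ~~~~^^^^^^^^^^^^^
  File "m.py", line 10, in meas
    e=np.array(e); B=back(c,e,100)
                     ~~~~^^^^^^^^^
  File "h.py", line 16, in back
    p,f,T=c; d=(np.atleast_2d(uv)-[p['cx'],p['cy']])/f; s=d.copy()
                ~~~~~~~~~~~~~~~~~^~~~~~~~~~~~~~~~~~
ValueError: operands could not be broadcast together with shapes (1,0) (2,)
```

Call:
carry_out([
  {"dp": [3, 0, 0], "roll": 0, "gripper": -0.8},
  {"dp": [8, 0, 0], "roll": 0, "gripper": -0.8},
  {"dp": [14, 0, 0], "roll": 0, "gripper": -0.8},
  {"dp": [19, 0, 0], "roll": 0, "gripper": -0.8},
  {"dp": [22, 0, 0], "roll": 0, "gripper": -0.8},
  {"dp": [23, 0, 0], "roll": 0, "gripper": -0.8},
  {"dp": [23, 0, 0], "roll": 0, "gripper": -0.8},
  {"dp": [23, 0, 0], "roll": 0, "gripper": -0.8},
  {"dp": [23, 0, 0], "roll": 0, "gripper": -0.8},
])

```text
clock: 7.02
eef_pos: [496.3, -69.5, 107.4]
eef_rot: [3.141, -0.0, 1.608]
wrist_force: [-0.6, -0.7, 6.8]
finger_gap: 21.8
finger_force: 40.0
```

```bash
python3 - <<'E'
from h import *
s=read_state()
for k in ['clock','eef_pos','eef_rot','finger_gap','finger_force','wrist_force','moment']: print(k,s[k])
im=viewer.camera('top'); cv2.imwrite('pics/top3.png',im[:,:,::-1])
im2=viewer.camera('scene'); cv2.imwrite('pics/scene3.png',im2[:,:,::-1])
a=cv2.resize(im[160:240,125:225,::-1],(400,320),interpolation=2); b=cv2.resize(im2[140:220,110:210,::-1],(400,320),interpolation=2)
cv2.imwrite('pics/c3.png',np.hstack([a,b]))
E
python3 m.py pics/top3.png
```

```text
clock 7.0167
eef_pos [496.29388072 -69.49280932 107.42345266]
eef_rot [ 3.14131438e+00 -2.99548949e-04  1.60845743e+00]
finger_gap 21.751340258049588
finger_force 39.99965250492096
wrist_force [-0.58468332 -0.71249641  6.80192906]
moment [-0.34513853  0.12170002  0.02426414]
front 161.309578695761 [162.1 161.9 161.2 160.1 159.7 158.1 154.  150.7 161.6 161.8 161.4 160.9
 161.5 161.6 161.4 161.4 161.  161.3 161.3 161.3] tip 161.77739838983732 [161.8 161.8 161.8 161.7 161.8 161.6] remaining 0.46781969407632573
```

View pics/c3.png

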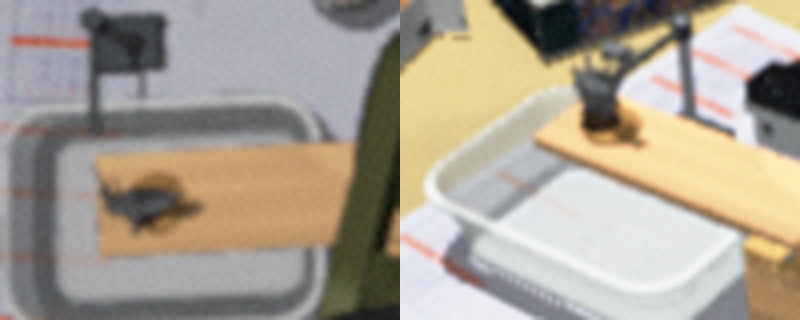

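The front edge is level with the pointer (about 0.5 mm left by measurement), and the board is flat and firmly held. I'm handing it in.

```bash
python3 -c "
from cell import manip; print(manip.sign_off())"
```

```text
the job is handed in; nothing more can be done
None
```

I slid the board out until its front end was within about 0.5 mm of the gauge tip (measured from the top camera), and handed the job in with the gripper still holding it level and still; the tub looked undisturbed in the last picture, which didn't show the pots or all of the cup.

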